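Undo a filter housing's lock ring with the pin spanner that fits

TASK

Undo the lock ring on top of the filter housing. Take the pin spanner whose two prongs fit the ring's two holes, drop both prongs fully into the holes, turn the ring anticlockwise (seen from above) until it comes to its stop, and leave the spanner standing upright and fully seated in the ring. Turn it with the spanner only: do not push on the housing or the ring with the gripper.

Things in the scene. Friction and masses are not known exactly. Their poses are not given: they have to be found in the camera images.
- spanner_grip (a point): Steel pin spanner that fits; the other is smaller (44 mm between prongs). Point: centre of its dark upright blade, 44 long (x) by 12 thick (y) by 50 mm high (z up); pinch it across y. Below: bar 96 (x) by 22 mm, top 25, underside 35 mm under the point; two 9 mm prongs at x = +-36, tips 47 mm under it. A half turn looks the same. 140 g. Its bar lies on a white rest 30 mm high; lift straight up.
- ring_top (a point): Centre of the lock ring's top face, on its turning axis; turns with the ring. z up, x along the line of the two holes. Bare metal, 110 mm across, stop lug on the rim; round holes 18 mm wide, 16 deep, at x = +-36 mm. A white cap fills the middle. With a spanner seated, its bar lies on this face, grip centre 35 mm above. Prong play 4.5 mm: the ring follows after up to 0.13 rad of turn.
- lock_ring (a joint): Angle of the lock ring (rad): 0 done up, grows anticlockwise seen from above to a hard stop at 1.05 (60 degrees). Starts between 0 and 0.25, stays where it is left; takes about 0.15 N m to turn.
- filter_housing: Round grey filter housing fixed to the worktop, 128 mm across at the foot, lock ring on top, a steel hose nipple on either side along its x, out to 79 mm. Origin: centre of its underside; the ring's top face is 52 mm above. At joint 0 the line of holes lies 0.5 rad clockwise of its x axis.

How it is judged (in metres and radians):
On the way, in this order (a step that is already met when the one before it is completed fails the run):
1. both prongs of the spanner are fully down in the ring's holes before the ring has been turned (z of spanner_grip in the frame of ring_top below 0.039 m and horizontal distance between spanner_grip and ring_top below 0.01 m and angle between the x axis of spanner_grip and the x axis of ring_top, either way round below 0.25 rad and value of joint lock_ring below 0.5 rad), for 0.1 s.
2. the ring is turned on with the spanner still in its holes (z of spanner_grip in the frame of ring_top below 0.045 m and horizontal distance between spanner_grip and ring_top below 0.012 m and value of joint lock_ring above 0.7 rad), for 0.05 s.
At the end, for the whole second after the job is handed in: The ring stands at its stop (joint above 0.9 of 1.05 rad), and the larger spanner stands upright (within 0.15 rad) and seated in it: bar within 4 mm of the ring's face, centred within 10 mm, in line with the holes within 0.25 rad, let go (value of joint lock_ring above 0.9 rad and z of spanner_grip in the frame of ring_top below 0.039 m and horizontal distance between spanner_grip and ring_top below 0.01 m and angle between the x axis of spanner_grip and the x axis of ring_top, either way round below 0.25 rad and angle between spanner_grip's own z axis and vertical below 0.15 rad); the robot touches nothing.
It fails at once if the gripper pushes on the housing or its ring with more than 8 N (contact force between the fingers and filter_housing above 8 N).
It also fails if it takes over 38 s, if anything falls off the work surface, if the arm or the gripper's body presses on something with over 40 N, if the wrist force passes 120 N, or if a joint passes its speed limit or range.

ROBOT

A 6-joint arm with a two-finger parallel gripper is mounted at the origin on a cart in front of the work surface, level with it; the furniture and walls round the work are solid. World frame = base frame: x ahead of the robot, y to its left, z up, the work surface at z = 0. Lengths are in mm, angles in rad, forces in N, time in s.
With the tool pointing down it reaches from about 300 to 775 mm from the base axis. Payload 14.6 kg.
Tool frame: the origin (TCP) lies at the centre of the arm's flange, where the gripper is bolted on; the fingertips stand 199 mm ahead of it and the grasp point (between the pads) lies 180 mm ahead of it; z points along the fingers, y is the line along which they close (so a half turn about z gives the same grasp; the last joint's range is limited). The gripper opens to 94 mm and grips with 3 to 60 N. Pads are 16 mm wide; open, the fingers measure 119 mm over their backs; the gripper's body (75 mm by 177 mm) begins 78 mm behind the grasp point.
Start: joints at [1.074, 0.3, 1.521, -0, 1.321, -0.067], TCP at [229.176, 499.969, 404.646] pointing down, gripper open.
Joint ranges: [-3.03, 3.03], [-0.79, 2.21], [0.23, 2.52], [-1.04, 4.18], [0, 3.07], [-2.55, 2.55]. Speed limits (rad/s): [2.22, 2.22, 2.57, 3.14, 3.14, 3.14].

INTERFACE

Orientations are given as [roll, pitch, yaw] about the fixed x, y, z axes, in that order (R = Rz(yaw) Ry(pitch) Rx(roll)).
In Python, from cell import manip, optics, workorder gives the robot as it stands.
- The arm moves only by the tool step_arm, never from a script. Its argument "increments" is a list that holds one entry, the list of rows, each a list of 7 numbers: the turn, a rotation vector about the tool's x, y, z as a fraction of full scale, then the shift along the tool's x, y, z as a fraction of full scale, then the closure, from -1 (fully open) to 1 (shut). In form: [[[wx, wy, wz, tx, ty, tz, fingers], ...]]. A call has 1 to 5 rows; each row shifts and turns the commanded pose from where the row before left it, along the tool's axes as they then stand; what a row does not reach is not made up. Full scale, the value 1, is 40 mm for a shift and 45 degrees for a turn. A row lasts 1/10 s, in which the tool goes at most 50 mm and 8.59 degrees, less where a joint would pass 70% of its speed; a pose out of reach is approached as far as the arm can. A call with a number of a shift or a turn outside -1 to 1 is refused whole. A call with a gripper value outside its range is refused whole. The fingers move at their own pace and stop on an object; "newtons" is the grip in N (left out, the last holds). Time passes only in rows, so rows that do not move let the fingers close. It gives the time, the measured TCP pose, the force, the opening and the grip force at its end, in the units of the state.
- manip.read_state(): the state, without advancing time (a new reading comes with each control period).
- optics.camera(name): name is "side" or "top"; returns a dict with "frame" (384x512x3 uint8, red, green, blue), "range_z" (384x512 float32, mm along the optical axis (not along the pixel's ray), 0 where there is no reading), "mtx" (3x3 intrinsics, pixels), "distortion" ([k1, k2, p1, p2, k3] as OpenCV has them; the pictures are not rectified), "cam_to_world" (4x4, takes a point from camera to world coordinates). Camera axes: x right, y down, z forward; pixel columns grow to the right and rows downward; lengths in mm; the calibration is good to about 2 mm. A picture is of the moment at which its call begins.
- workorder.sign_off(): hands the job in; it is judged then, once.
The state is a dict: "clock": time; "joints": joint angles; "qd": joint speeds; "effort": joint torques, N m; "eef_pos": TCP position; "eef_rot": TCP orientation; "wrist_force": force on the tool from outside, world axes, zero at the start; "moment": the same for the moment, N m; "finger_gap": finger opening in mm; "finger_force": force on a finger pad.
Only numpy, scipy, OpenCV 4.12 (cv2) and the standard library are available. Lean on these libraries where they do the work, as an engineer would, in place of code of your own. Each camera call takes 0.05 s, during which the arm holds its last target. There are 200 camera calls.

## Working session

There is one attempt and no reset: what is moved stays moved. The work goes in short steps, Python scripts to look and compute and a tool call to move; the robot and the scene stay as the last step left them, time stands still between calls to the robot, and variables do not carry over. Pictures are saved under pics/ and viewed, at most 10 in all, crops included, and the job is handed in when it is done.

Besides the shell and the picture viewer there is one more tool, called after ">>>" by a JSON object that holds its "fn" and its "kwargs". step_arm: Moves the arm, as the interface text tells. Its arguments: {"type":"object","properties":{"increments":{"type":"array","items":{"type":"array","items":{"type":"array","items":{"type":"number"}}}},"newtons":{"type":"number"}},"required":["increments"]}

```bash
mkdir -p pics
python3 - <<'E'
from cell import manip, optics
import cv2,numpy as np
print(manip.read_state())
for n in("top","side"):
    c=optics.camera(n); cv2.imwrite(f"pics/{n}0.png",c["frame"][:,:,::-1]); np.savez(f"{n}0.npz",**c)
    print(n,c["mtx"],c["distortion"],c["cam_to_world"])
E
```

```text
{'clock': 0.0, 'joints': array([ 1.07439448e+00,  3.00475186e-01,  1.52155592e+00,  4.04639319e-06,
        1.32071231e+00, -6.66186763e-02]), 'qd': array([ 0.00067123,  0.00198949, -0.00157854, -0.00066228,  0.00038288,
       -0.00071379]), 'effort': array([-7.22091572e-04, -5.31816244e+01, -3.52737486e+01,  7.07612699e-02,
        2.44102604e-02, -1.26536997e-04]), 'eef_pos': array([229.16928247, 499.95147524, 404.09460402]), 'eef_rot': array([-3.14044471e+00, -8.05161701e-05,  2.71180844e+00]), 'wrist_force': array([-0.0733784 ,  0.10239934,  0.66389857]), 'moment': array([-0.01980958,  0.01315627,  0.03230637]), 'finger_force': 0.0, 'finger_gap': 93.80463796931244}
top [[424.41897065   0.         251.71175683]
 [  0.         424.41897065 186.31031486]
 [  0.           0.           1.        ]] [-0.13953579  0.          0.          0.          0.        ] [[-3.23278833e-03 -9.97742554e-01  6.70771586e-02  4.49517059e+02]
 [-9.99365615e-01  8.44418519e-04 -3.56041498e-02 -1.55103230e+02]
 [ 3.54671341e-02 -6.71497065e-02 -9.97112330e-01  9.12834143e+02]
 [ 0.00000000e+00  0.00000000e+00  0.00000000e+00  1.00000000e+00]]
side [[491.9978773    0.         255.46673285]
 [  0.         491.9978773  190.94629729]
 [  0.           0.           1.        ]] [0.04997557 0.         0.         0.         0.        ] [[-9.34677070e-01 -2.53447404e-01  2.49285353e-01  3.10140209e+02]
 [-3.55163685e-01  6.35338144e-01 -6.85714372e-01  4.59449946e+02]
 [ 1.54120339e-02 -7.29458605e-01 -6.83851309e-01  6.69205858e+02]
 [ 0.00000000e+00  0.00000000e+00  0.00000000e+00  1.00000000e+00]]
```

View pics/top0.png

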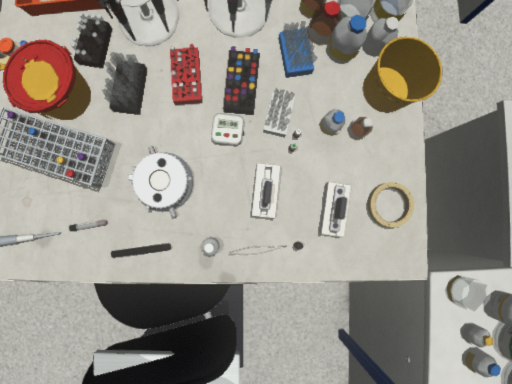

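View pics/side0.png

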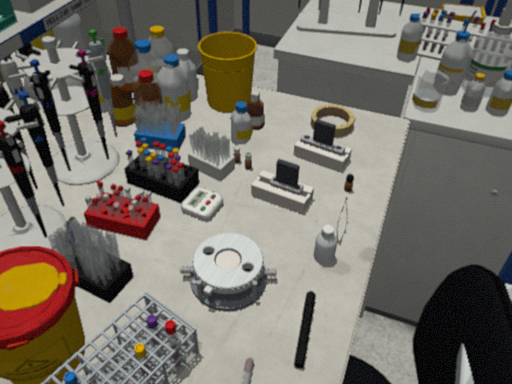

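The top view shows the housing at about (160,181) and two spanners on white rests at (267,191) and (338,209). In the side view they are at (229,265), (283,185) and (323,145). I'll enlarge these areas.

Run:
```python
import cv2,numpy as np
t=cv2.imread("pics/top0.png");s=cv2.imread("pics/side0.png")
r=lambda im,x,y,w,h:cv2.resize(im[y:y+h,x:x+w],(400,300),interpolation=cv2.INTER_CUBIC)
cv2.imwrite("pics/crop0.png",np.vstack([np.hstack([r(t,110,144,100,75),r(t,242,150,120,90)]),np.hstack([r(s,175,225,108,81),r(s,245,115,120,90)])]))
```

```text
(no output)
```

View pics/crop0.png

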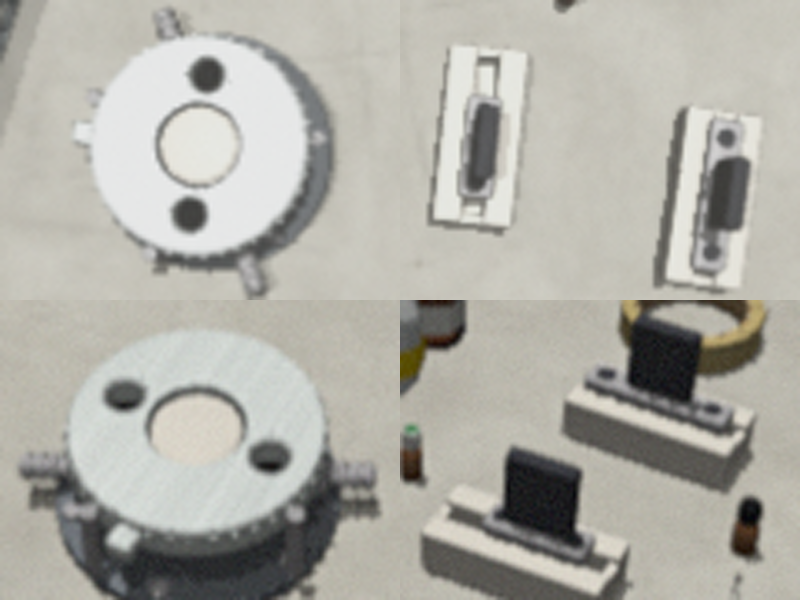

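The larger spanner is the right-hand one in the top view (338,209). Its bar ends show dark dots at about (340,191) and (335,226). The ring holes are at about (161,162) and (157,197).

```bash
cat > h.py <<'E'
import cv2,numpy as np
def ray(c,uv,z):
    p=cv2.undistortPoints(np.float64(uv).reshape(-1,1,2),c["mtx"],c["distortion"]).reshape(-1,2)
    T=c["cam_to_world"];d=np.c_[p,np.ones(len(p))]@T[:3,:3].T;o=T[:3,3]
    return (o+d*((z-o[2])/d[:,2])[:,None])[:,:2]
def proj(c,P):
    T=np.linalg.inv(c["cam_to_world"])
    return cv2.projectPoints(np.float64(P).reshape(-1,3),cv2.Rodrigues(T[:3,:3])[0],T[:3,3],c["mtx"],c["distortion"])[0].reshape(-1,2)
def blobs(c,box,lo,hi,amin=8):
    x,y,w,h=box;g=cv2.cvtColor(c["frame"],cv2.COLOR_RGB2GRAY)[y:y+h,x:x+w]
    k=8;g=cv2.resize(g,None,fx=k,fy=k,interpolation=cv2.INTER_CUBIC)
    m=((g>=lo)&(g<=hi)).astype(np.uint8)
    out=[]
    for q in cv2.findContours(m,cv2.RETR_EXTERNAL,cv2.CHAIN_APPROX_NONE)[0]:
        a=cv2.contourArea(q)/k/k
        if a<amin: continue
        q=(q.reshape(-1,2)+.5)/k-.5+[x,y]
        out.append((a,q))
    return out
def rect(c,q,z):
    P=ray(c,q,z).astype(np.float32);r=cv2.minAreaRect(P);b=cv2.boxPoints(r)
    e=[b[1]-b[0],b[2]-b[1]];e=max(e,key=np.linalg.norm)
    return np.round(r[0],1),np.round(r[1],1),round(float(np.arctan2(e[1],e[0])),3)
E
python3 - <<'E'
from h import *
L=lambda n:dict(np.load(n+"0.npz"))
t,s=L("top"),L("side")
print("holes");
for c,box,z in((t,(140,150,40,60),52),(s,(190,232,75,50),52)):
    for a,q in blobs(c,box,0,110): print(round(a),q.mean(0).round(1),rect(c,q,z))
print("ring")
for a,q in blobs(t,(125,140,75,80),205,255,200):
    P=ray(t,q,52).astype(np.float32); print(round(a),cv2.fitEllipse(P),rect(t,q,52))
print("blade")
for a,q in blobs(t,(320,180,40,62),0,95): print("t",round(a),q.mean(0).round(1),rect(t,q,90),rect(t,q,40))
for a,q in blobs(s,(300,115,50,42),0,60,30):
    print("s",round(a),q.min(0).round(1),q.max(0).round(1)); 
    b=cv2.approxPolyDP(q.astype(np.float32).reshape(-1,1,2),2,True).reshape(-1,2);print(b.round(1).tolist(),ray(s,b,90).round(1).tolist())
rz=t["range_z"]
for u,v in((338,203),(339,208),(160,181),(165,190),(172,170),(331,209),(338,190)):
    print(u,v,rz[v,u], end=' ')
    p=cv2.undistortPoints(np.float64([[[u,v]]]),t["mtx"],t["distortion"])[0,0];print((t["cam_to_world"]@np.r_[np.r_[p,1]*rz[v,u],1])[:3].round(1))
E
```

```text
holes
74 [165.3 206.8] (array([466.2,  -9.2]), array([15.2, 64.8]), -1.35)
47 [157.  197.2] (array([485.5,   6.5]), array([15.7, 15.6]), 0.0)
46 [161.3 162.3] (array([556.7,  -1.2]), array([15.4, 15.9]), -0.002)
57 [193.2 275.9] (array([555.5,  53. ]), array([15.3, 19.4]), -1.067)
100 [260.6 275.1] (array([463.8,  13.7]), array([17.5, 31. ]), -1.221)
64 [247.3 267. ] (array([484.7,   8.8]), array([16., 16.]), 0.939)
28 [227.4 251.6] (array([525.3,  -6.4]), array([40.8, 18.6]), 0.419)
58 [208.1 250.5] (array([556.2,   1. ]), array([15.9, 15.5]), 0.427)
ring
2281 ((521.6119384765625, 4.058711051940918), (108.94932556152344, 112.50007629394531), 170.70028686523438) (array([521.8,   3.3]), array([110.7, 110.5]), 0.856)
blade
t 10 [335.  225.1] (array([ 428.5, -347.5]), array([6.6, 7.2]), -0.844) (array([ 427.2, -359.2]), array([7. , 7.7]), -0.844)
t 202 [339.6 208.1] (array([ 462. , -357.1]), array([20.7, 44.5]), -0.141) (array([ 462.8, -369.3]), array([22. , 47.2]), -0.141)
t 9 [339.5 190.8] (array([ 495.7, -357.5]), array([6.3, 7.2]), -0.016) (array([ 498.5, -369.7]), array([6.7, 7.6]), -0.017)
s 413 [311.7 120.2] [335.3 145.4]
[[311.79998779296875, 120.19999694824219], [313.29998779296875, 139.1999969482422], [331.29998779296875, 145.1999969482422], [334.8999938964844, 135.6999969482422], [334.1000061035156, 125.5999984741211]] [[489.5, -360.7], [469.1, -300.4], [431.8, -294.9], [432.8, -327.1], [442.8, -359.4]]
338 203 858.7786 [ 472.7 -361.2   60.5]
339 208 840.8334 [ 462.2 -358.9   77.7]
160 181 859.8854 [518.6   1.2  49.5]
165 190 857.89435 [500.1  -9.4  50.7]
172 170 862.19354 [541.1 -23.2  49.6]
331 209 889.34045 [ 460.9 -353.7   28.8]
338 190 880.94104 [ 500.3 -366.5   40.3]
```

>>> {"fn": "step_arm", "kwargs": {"increments": [[[0,0,0,-0.72,-0.86,0,-1],[0,0,0,-0.72,-0.86,0,-1],[0,0,0,-0.72,-0.86,0,-1],[0,0,0,-0.72,-0.86,0,-1],[0,0,0,-0.72,-0.86,0,-1]]]}}

```text
clock: 0.6
eef_pos: [288.4, 281.9, 404.4]
eef_rot: [-3.141, -0.0, 2.712]
wrist_force: [1.5, 0.2, -0.5]
finger_gap: 94.1
finger_force: 0.0
```

>>> {"fn": "step_arm", "kwargs": {"increments": [[[0,0,0,-0.72,-0.86,0,-1],[0,0,0,-0.72,-0.86,0,-1],[0,0,0,-0.72,-0.86,0,-1],[0,0,0,-0.72,-0.86,0,-1],[0,0,0,-0.72,-0.86,0,-1]]]}}

```text
clock: 1.1
eef_pos: [347.5, 65.5, 404.7]
eef_rot: [3.141, 0.0, 2.712]
wrist_force: [0.9, 1.1, -0.3]
finger_gap: 93.7
finger_force: 0.0
```

Run:
```python
from h import *
from cell import manip
s=dict(np.load("side0.npz"))
for a,q in blobs(s,(298,130,48,24),0,115,5): print(round(a),q.mean(0).round(1),rect(s,q,40))
print(ray(s,[[306.8,137.2],[338.6,147.7]],40))
x=manip.read_state();print(x["eef_pos"],x["eef_rot"],x["joints"])
```

```text
68 [305.6 151.4] (array([ 485.8, -325.5]), array([38.6, 22.7]), 0.381)
14 [306.5 136.8] (array([ 498.7, -368.5]), array([11.1, 11.6]), -1.286)
544 [327.  141.7] (array([ 463.8, -372.1]), array([94.5, 86.3]), 0.232)
[[ 497.58233139 -367.50828724]
 [ 426.22090698 -357.43765556]]
[347.49422871  65.46470022 404.70650434] [3.14141106e+00 2.85344437e-04 2.71200344e+00] [ 8.25140955e-02 -1.57875101e-01  2.01107640e+00  1.92441967e-05
  1.28805364e+00 -1.05869841e+00]
```

>>> {"fn": "step_arm", "kwargs": {"increments": [[[0,0,0,-0.71,-0.86,0,-1],[0,0,0,-0.71,-0.86,0,-1],[0,0,0,-0.71,-0.86,0,-1],[0,0,0,-0.71,-0.86,0,-1],[0,0,0,-0.71,-0.86,0,-1]]]}}

```text
clock: 1.6
eef_pos: [405.0, -150.3, 404.6]
eef_rot: [3.142, -0.0, 2.711]
wrist_force: [0.5, 0.6, 0.7]
finger_gap: 93.9
finger_force: 0.0
```

>>> {"fn": "step_arm", "kwargs": {"increments": [[[0,0,0,-0.71,-0.85,0,-1],[0,0,0,-0.71,-0.85,0,-1],[0,0,0,-0.71,-0.85,0,-1],[0,0,0,-0.71,-0.85,0,-1],[0,0,0,-0.71,-0.85,0,-1]]]}}

```text
clock: 2.1
eef_pos: [463.4, -363.9, 404.2]
eef_rot: [3.141, -0.001, 2.712]
wrist_force: [-0.0, -0.4, 1.1]
finger_gap: 93.8
finger_force: 0.0
```

>>> {"fn": "step_arm", "kwargs": {"increments": [[[0,0,0.19,0,0,0,-1],[0,0,0.19,0,0,0,-1],[0,0,0.19,0,0,0,-1],[0,0,0.19,0,0,0,-1],[0,0,0.19,0,0,0,-1]]]}}

```text
clock: 2.6
eef_pos: [463.3, -362.0, 404.2]
eef_rot: [-3.141, -0.001, 1.959]
wrist_force: [0.2, 0.3, 0.2]
finger_gap: 93.8
finger_force: 0.0
```

>>> {"fn": "step_arm", "kwargs": {"increments": [[[0,0,0.19,0,0,0,-1],[0,0,0.19,0,0,0,-1],[0,0,0.19,0,0,0,-1],[0,0,0.19,0,0,0,-1],[0,0,0.19,0,0,0,-1]]]}}

```text
clock: 3.1
eef_pos: [463.3, -362.0, 404.3]
eef_rot: [-3.141, -0.0, 1.213]
wrist_force: [-0.6, -0.6, -0.1]
finger_gap: 93.9
finger_force: 0.0
```

>>> {"fn": "step_arm", "kwargs": {"increments": [[[0,0,0.19,0,0,0,-1],[0,0,0.19,0,0,0,-1],[0,0,0.19,0,0,0,-1],[0,0,0.19,0,0,0,-1],[0,0,0.19,0,0,0,-1]]]}}

```text
clock: 3.6
eef_pos: [463.3, -362.0, 404.3]
eef_rot: [-3.141, 0.0, 0.467]
wrist_force: [-0.1, -0.4, -0.2]
finger_gap: 93.8
finger_force: 0.0
```

>>> {"fn": "step_arm", "kwargs": {"increments": [[[0,0,0.19,0,0,0,-1],[0,0,0.19,0,0,0,-1],[0,0,0.19,0,0,0,-1],[0,0,0.19,0,0,0,-1],[0,0,0,0,0,0,-1]]]}}

```text
clock: 4.1
eef_pos: [463.3, -362.0, 404.3]
eef_rot: [-3.141, 0.001, -0.126]
wrist_force: [-0.4, 1.0, -0.2]
finger_gap: 94.4
finger_force: 0.0
```

>>> {"fn": "step_arm", "kwargs": {"increments": [[[0,0,0.026,-0.017,0.04,0.6,-0.1],[0,0,0,0,0,0.9,-0.1],[0,0,0,0,0,0.9,-0.1],[0,0,0,0,0,0.9,-0.1],[0,0,0,0,0,0,-0.1]]]}}

```text
clock: 4.6
eef_pos: [461.7, -362.9, 268.2]
eef_rot: [-3.137, 0.007, -0.14]
wrist_force: [-0.4, 1.0, 0.6]
finger_gap: 57.5
finger_force: 0.0
```

Run:
```python
from h import *
from cell import manip,optics
x=manip.read_state();print(x["eef_pos"],x["eef_rot"],x["joints"],x["finger_gap"])
t=optics.camera("top");s=optics.camera("side")
r=lambda c,x,y,w,h:cv2.resize(c["frame"][y:y+h,x:x+w,::-1],(400,300),interpolation=cv2.INTER_CUBIC)
cv2.imwrite("pics/g1.png",np.hstack([r(t,280,150,120,90),r(s,245,90,120,90)]))
```

```text
[ 461.69269836 -362.89212854  268.15205929] [-3.13712668  0.00674177 -0.13969139] [-7.28510283e-01  5.24573114e-01  1.54178170e+00 -3.42849785e-05
  1.08332456e+00  9.82008674e-01] 57.45023031343143
```

View pics/g1.png

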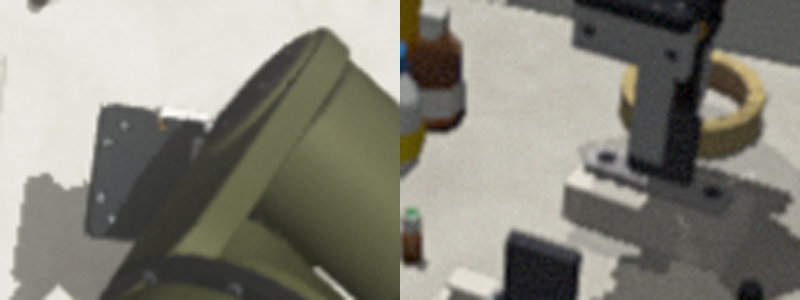

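The fingers straddle the blade: the side view shows a finger in front of it, and both prong dots are visible on either side. I'll go down the rest of the way and close.

>>> {"fn": "step_arm", "kwargs": {"increments": [[[0,0,0,0,0,0.5,-0.1],[0,0,0,0,0,0,-0.1],[0,0,0,0,0,0,1],[0,0,0,0,0,0,1],[0,0,0,0,0,0,1]]], "newtons": 40}}

```text
clock: 5.2
eef_pos: [462.6, -363.6, 253.9]
eef_rot: [3.141, -0.001, -0.144]
wrist_force: [-0.4, 0.2, 0.7]
finger_gap: 30.8
finger_force: 0.0
```

>>> {"fn": "step_arm", "kwargs": {"increments": [[[0,0,0,0,0,0,1],[0,0,0,0,0,0,1],[0,0,0,0,0,0,1],[0,0,0,0,0,0,1]]]}}

```text
clock: 5.6
eef_pos: [462.5, -363.6, 252.9]
eef_rot: [3.141, -0.0, -0.144]
wrist_force: [-0.8, -1.0, 2.5]
finger_gap: 11.5
finger_force: 40.0
```

>>> {"fn": "step_arm", "kwargs": {"increments": [[[0,0,0,0,0,-0.2,1],[0,0,0,0,0,-0.6,1],[0,0,0,0,0,-0.9,1],[0,0,0,0,0,-0.9,1],[0,0,0,0.01,-0.4,-0.2,1]]]}}

```text
clock: 6.1
eef_pos: [465.0, -348.4, 369.0]
eef_rot: [3.138, -0.005, -0.145]
wrist_force: [0.4, -0.4, -1.5]
finger_gap: 11.6
finger_force: 40.0
```

>>> {"fn": "step_arm", "kwargs": {"increments": [[[0,0,0,0.02,-0.9,0,1],[0,0,0,0.02,-0.9,0,1],[0,0,0,0.02,-0.9,0,1],[0,0,0,0.01,-0.9,0,1],[0,0,0,0.01,-0.9,0,1]]]}}

```text
clock: 6.6
eef_pos: [493.9, -167.9, 363.9]
eef_rot: [-3.141, 0.001, -0.144]
wrist_force: [0.7, -0.7, -1.6]
finger_gap: 11.7
finger_force: 40.0
```

>>> {"fn": "step_arm", "kwargs": {"increments": [[[0,0,0,0.01,-0.9,0,1],[0,0,0,0.01,-0.9,0,1],[0,0,0,0.01,-0.9,0,1],[0,0,0,0.01,-0.9,0,1],[0,0,0,0,-0.5,0,1]]]}}

```text
clock: 7.1
eef_pos: [518.9, -5.1, 364.0]
eef_rot: [-3.141, 0.001, -0.142]
wrist_force: [0.1, -0.0, -1.7]
finger_gap: 11.8
finger_force: 40.0
```

>>> {"fn": "step_arm", "kwargs": {"increments": [[[0,0,-0.046,0,-0.3,0,1],[0,0,0,0,0,0,1],[0,0,0,0,0,0,1]]]}}

```text
clock: 7.4
eef_pos: [520.8, 3.5, 364.4]
eef_rot: [3.141, 0.001, -0.108]
wrist_force: [-0.0, -0.5, -2.4]
finger_gap: 11.7
finger_force: 40.0
```

Run:
```python
from h import *
from cell import manip,optics
x=manip.read_state();print(x["eef_pos"],x["eef_rot"],x["joints"],x["finger_gap"])
t=optics.camera("top");s=optics.camera("side")
np.savez("side1.npz",**s)
r=lambda c,x,y,w,h:cv2.resize(c["frame"][y:y+h,x:x+w,::-1],(400,300),interpolation=cv2.INTER_CUBIC)
cv2.imwrite("pics/g2.png",np.hstack([r(t,100,130,120,90),r(s,160,160,160,120)]))
```

```text
[520.76547262   3.49854087 364.38194762] [ 3.14139458e+00  5.08887142e-04 -1.07741087e-01] [-6.35954588e-02  2.72487251e-01  1.65339679e+00 -1.87063613e-04
  1.21622575e+00  1.61500690e+00] 11.655609517609841
```

View pics/g2.png

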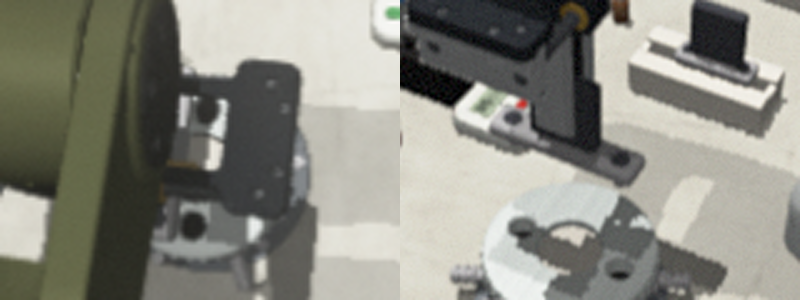

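The spanner hangs upright above the ring. In the side view its bar dots are at about (206,207) and (248,223), with the holes just below.

Run:
```python
from h import *
s=dict(np.load("side1.npz"))
P=ray(s,[[205.4,207.2],[248,223.4]],151.5);print(P,P.mean(0),np.linalg.norm(P[1]-P[0]))
for b in((198,201,14,12),(241,217,14,12)):
  for a,q in blobs(s,b,0,85,3): print(round(a),q.mean(0).round(1),rect(s,q,151.5))
```

```text
[[555.29413325   0.76577237]
 [484.61006216   8.04207637]] [519.95209771   4.40392437] 71.05759991510912
19 [204.9 206.8] (array([5.563e+02, 2.000e-01]), array([8.7, 9. ]), -0.543)
71 [246.1 221.5] (array([489.7,   6.7]), array([13.8, 21.7]), -0.139)
```

>>> {"fn": "step_arm", "kwargs": {"increments": [[[0,0,0,0,0,0.8,1],[0,0,0,0,0,0.8,1],[0,0,0,0,0,0.15,1],[0,0,0,0,0,0,1],[0,0,0,0,0,0,1]]]}}

```text
clock: 8.0
eef_pos: [521.3, 3.6, 296.1]
eef_rot: [-3.142, -0.002, -0.108]
wrist_force: [-0.3, 0.2, -1.7]
finger_gap: 11.7
finger_force: 40.0
```

>>> {"fn": "step_arm", "kwargs": {"increments": [[[0,0,0,0,0,0.1,1],[0,0,0,0,0,0.1,1],[0,0,0,0,0,0,1]]]}}

```text
clock: 8.3
eef_pos: [520.9, 3.9, 286.5]
eef_rot: [3.142, 0.0, -0.108]
wrist_force: [-0.0, -0.2, -0.9]
finger_gap: 11.4
finger_force: 40.0
```

>>> {"fn": "step_arm", "kwargs": {"increments": [[[0,0,0,0,0,0.1,1],[0,0,0,0,0,0,1],[0,0,0,0,0,0,1]]]}}

```text
clock: 8.6
eef_pos: [520.9, 3.9, 282.6]
eef_rot: [3.142, 0.0, -0.108]
wrist_force: [0.2, -0.9, -1.8]
finger_gap: 12.0
finger_force: 40.0
```

>>> {"fn": "step_arm", "kwargs": {"increments": [[[0,0,0,0,0,0.1,1],[0,0,0,0,0,0,1],[0,0,0,0,0,0,1]]]}}

```text
clock: 8.9
eef_pos: [520.9, 3.9, 278.5]
eef_rot: [3.142, 0.0, -0.108]
wrist_force: [0.6, -1.2, -1.7]
finger_gap: 12.0
finger_force: 40.0
```

>>> {"fn": "step_arm", "kwargs": {"increments": [[[0,0,0,0,0,0.07,1],[0,0,0,0,0,0,1],[0,0,0,0,0,0,1]]]}}

```text
clock: 9.2
eef_pos: [520.9, 3.9, 275.8]
eef_rot: [3.142, 0.0, -0.108]
wrist_force: [0.7, -0.9, -2.2]
finger_gap: 11.9
finger_force: 40.0
```

>>> {"fn": "step_arm", "kwargs": {"increments": [[[0,0,0,0,0,0.02,1],[0,0,0,0,0,0,1],[0,0,0,0,0,0,1]]]}}

```text
clock: 9.5
eef_pos: [520.9, 3.9, 275.1]
eef_rot: [3.142, 0.0, -0.108]
wrist_force: [-0.0, -0.5, -2.1]
finger_gap: 11.9
finger_force: 40.0
```

>>> {"fn": "step_arm", "kwargs": {"increments": [[[0,0,0,0,0,0.02,1],[0,0,0,0,0,0,1],[0,0,0,0,0,0,1]]]}}

```text
clock: 9.8
eef_pos: [521.0, 3.9, 274.8]
eef_rot: [3.142, -0.0, -0.108]
wrist_force: [-4.1, 0.4, 5.7]
finger_gap: 11.7
finger_force: 40.0
```

Run:
```python
from h import *
from cell import optics
s=optics.camera("side");np.savez("side2.npz",**s)
cv2.imwrite("pics/g3.png",cv2.resize(s["frame"][200:305,160:300,::-1],(800,600),interpolation=cv2.INTER_CUBIC))
```

```text
(no output)
```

View pics/g3.png

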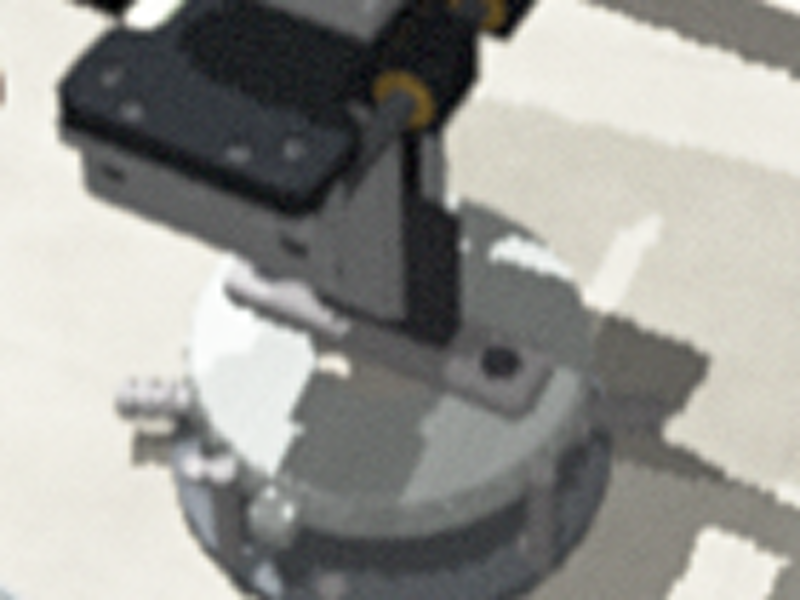

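The spanner is seated: the bar lies flat on the ring and the contact force rose by about 8 N. I'll back off a touch and turn the ring anticlockwise.

>>> {"fn": "step_arm", "kwargs": {"increments": [[[0,0,0,0,0,-0.015,1],[0,0,-0.1,0,0,0,1],[0,0,-0.1,0,0,0,1],[0,0,-0.1,0,0,0,1],[0,0,-0.1,0,0,0,1]]]}}

```text
clock: 10.35
eef_pos: [521.0, 3.4, 274.9]
eef_rot: [3.14, -0.0, 0.209]
wrist_force: [-0.3, -5.0, 0.2]
finger_gap: 11.7
finger_force: 40.0
```

```bash
python3 -c "
from cell import manip
x=manip.read_state();print(x['eef_pos'],x['eef_rot'],x['wrist_force'],x['moment'],x['joints'])"
```

```text
[520.99238805   3.42998263 274.9235947 ] [ 3.14042826e+00 -8.21696555e-05  2.09314079e-01] [-0.33447807 -4.95702518  0.23392206] [-1.26248365  0.16479729 -0.1994618 ] [-6.35723915e-02  3.84360893e-01  1.73454937e+00 -1.28812805e-03
  1.02228982e+00  1.29858134e+00]
```

>>> {"fn": "step_arm", "kwargs": {"increments": [[[0,0,-0.1,0,0,0,1],[0,0,-0.1,0,0,0,1],[0,0,-0.1,0,0,0,1],[0,0,-0.1,0,0,0,1],[0,0,0,0,0,0,1]]]}}

```text
clock: 10.85
eef_pos: [521.0, 3.5, 274.9]
eef_rot: [3.141, 0.0, 0.523]
wrist_force: [-1.1, -3.6, 0.4]
finger_gap: 11.8
finger_force: 40.0
```

>>> {"fn": "step_arm", "kwargs": {"increments": [[[0,0,-0.1,0,0,0,1],[0,0,-0.1,0,0,0,1],[0,0,-0.1,0,0,0,1],[0,0,-0.05,0,0,0,1],[0,0,0,0,0,0,1]]]}}

```text
clock: 11.35
eef_pos: [521.0, 3.4, 274.9]
eef_rot: [3.14, 0.0, 0.796]
wrist_force: [0.4, -6.0, -0.4]
finger_gap: 12.0
finger_force: 40.0
```

```bash
python3 -c "
from cell import manip
x=manip.read_state();print(x['eef_pos'],x['eef_rot'],x['wrist_force'],x['moment'],x['joints'])"
```

```text
[521.04739871   3.39888756 274.94903994] [3.14037485e+00 3.65393278e-04 7.96362670e-01] [ 0.40333281 -5.97420949 -0.42908343] [-1.1940137  -0.01910612 -0.13354994] [-6.36291787e-02  3.84390351e-01  1.73443638e+00 -1.25581687e-03
  1.02208177e+00  7.11458911e-01]
```

>>> {"fn": "step_arm", "kwargs": {"increments": [[[0,0,-0.05,0,0,0,1],[0,0,-0.05,0,0,0,1],[0,0,-0.05,0,0,0,1],[0,0,0,0,0,0,1]]]}}

```text
clock: 11.75
eef_pos: [521.1, 3.5, 275.0]
eef_rot: [3.14, 0.0, 0.914]
wrist_force: [1.4, -4.4, -0.7]
finger_gap: 11.6
finger_force: 40.0
```

```bash
python3 -c "
from cell import manip
x=manip.read_state();print(x['eef_pos'],x['eef_rot'],x['wrist_force'],x['moment'])"
```

```text
[521.10174498   3.45085585 274.97029034] [3.14022118e+00 2.72234277e-04 9.14105355e-01] [ 1.35428566 -4.42255908 -0.69630649] [-1.07501501 -0.18340164 -0.11708139]
```

>>> {"fn": "step_arm", "kwargs": {"increments": [[[0,0,-0.05,0,0,0,1],[0,0,0,0,0,0,1]]]}}

```text
clock: 11.95
eef_pos: [521.1, 3.5, 275.0]
eef_rot: [3.14, 0.0, 0.953]
wrist_force: [1.5, -4.7, -1.8]
finger_gap: 11.6
finger_force: 40.0
```

```bash
python3 -c "
from cell import manip
x=manip.read_state();print(x['eef_pos'],x['eef_rot'],x['wrist_force'],x['moment'])"
```

```text
[521.11249794   3.4881111  274.9546565 ] [3.14024263e+00 2.97610262e-04 9.53347513e-01] [ 1.45292983 -4.72678391 -1.83833065] [-1.12486278 -0.21101866 -0.10127444]
```

>>> {"fn": "step_arm", "kwargs": {"increments": [[[0,0,-0.05,0,0,0,1],[0,0,0,0,0,0,1]]]}}

```text
clock: 12.15
eef_pos: [521.1, 3.5, 275.0]
eef_rot: [3.14, 0.0, 0.993]
wrist_force: [2.4, -5.1, -1.3]
finger_gap: 12.0
finger_force: 40.0
```

```bash
python3 -c "
from cell import manip
x=manip.read_state();print(x['eef_pos'],x['eef_rot'],x['wrist_force'],x['moment'])"
```

```text
[521.14743344   3.47581263 274.96427337] [3.14004176e+00 2.86384636e-04 9.92636150e-01] [ 2.39674366 -5.12367765 -1.25999343] [-1.12471647 -0.26217262 -0.14937492]
```

>>> {"fn": "step_arm", "kwargs": {"increments": [[[0,0,-0.05,0,0,0,1],[0,0,0,0,0,0,1]]]}}

```text
clock: 12.35
eef_pos: [521.2, 3.4, 275.0]
eef_rot: [3.14, 0.0, 1.031]
wrist_force: [2.0, -4.7, -1.8]
finger_gap: 12.0
finger_force: 40.5
```

```bash
python3 -c "
from cell import manip
x=manip.read_state();print(x['eef_pos'],x['eef_rot'],x['wrist_force'],x['moment'])"
```

```text
[521.17399177   3.39915303 275.01427586] [3.13993968e+00 6.32396588e-05 1.03112986e+00] [ 2.03095963 -4.66149873 -1.84438517] [-1.25413167 -0.5105536  -0.61620887]
```

>>> {"fn": "step_arm", "kwargs": {"increments": [[[0,0,-0.02,0,0,0,1],[0,0,0,0,0,0,1]]]}}

```text
clock: 12.55
eef_pos: [521.2, 3.4, 275.0]
eef_rot: [3.14, 0.0, 1.046]
wrist_force: [1.8, -6.0, -1.1]
finger_gap: 12.1
finger_force: 41.0
```

```bash
python3 -c "
from cell import manip
x=manip.read_state();print(x['eef_rot'],x['wrist_force'],x['moment'])"
```

```text
[3.13998389e+00 3.12803578e-06 1.04585160e+00] [ 1.75833523 -5.966922   -1.13292793] [-1.23646277 -0.46594987 -0.77209905]
```

The stop is reached (moment −0.77 N m). I'll relieve the load, release and retreat upward.

>>> {"fn": "step_arm", "kwargs": {"increments": [[[0,0,0.06,0,0,0,1],[0,0,0.06,0,0,0,1],[0,0,0,0,0,0,1],[0,0,0,0,0,0,0.3],[0,0,0,0,0,0,0.3]]]}}

```text
clock: 13.05
eef_pos: [520.9, 4.0, 274.9]
eef_rot: [3.142, -0.0, 0.954]
wrist_force: [-0.0, 0.8, -0.4]
finger_gap: 24.2
finger_force: 0.0
```

>>> {"fn": "step_arm", "kwargs": {"increments": [[[0,0,0,0,0,0,0.1],[0,0,0,0,0,0,-0.1],[0,0,0,0,0,0,-0.1],[0,0,0,0,0,0,-0.1],[0,0,0,0,0,0,-0.1]]]}}

```text
clock: 13.55
eef_pos: [520.9, 3.9, 274.8]
eef_rot: [-3.142, 0.0, 0.953]
wrist_force: [-0.8, 0.9, -0.0]
finger_gap: 51.5
finger_force: 0.0
```

>>> {"fn": "step_arm", "kwargs": {"increments": [[[0,0,0,0,0,-0.2,-0.1],[0,0,0,0,0,-0.6,-0.1],[0,0,0,0,0,-0.9,-0.1],[0,0,0,0,0,-0.9,-0.1],[0,0,0,0,0,-0.6,-0.1]]]}}

```text
clock: 14.05
eef_pos: [520.7, 3.9, 406.1]
eef_rot: [3.139, -0.002, 0.953]
wrist_force: [0.5, -0.2, 0.6]
finger_gap: 51.4
finger_force: 0.0
```

Run:
```python
from h import *
from cell import optics,manip
s=optics.camera("side");np.savez("side3.npz",**s)
cv2.imwrite("pics/g4.png",cv2.resize(s["frame"][200:305,160:300,::-1],(800,600),interpolation=cv2.INTER_CUBIC))
print(manip.read_state()["eef_pos"],manip.read_state()["finger_gap"])
```

```text
[520.93197333   3.95788822 409.30673343] 51.3703557900006
```

View pics/g4.png

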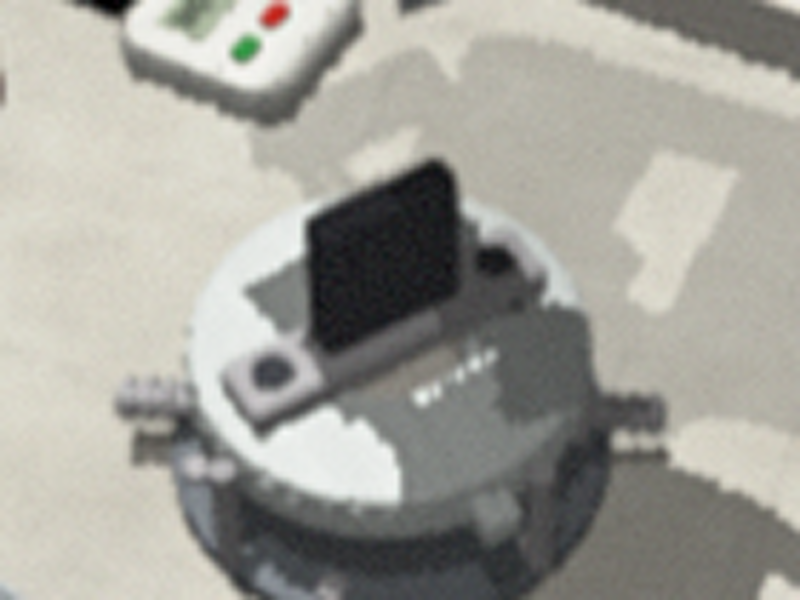

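The spanner stands upright with its bar flat on the ring, which has turned. Its dots are at about (207,265) and (247,245). I'll check the numbers, then hand in.

Run:
```python
from h import *
from cell import workorder
s=dict(np.load("side3.npz"));P=ray(s,[[207.3,265.1],[246.6,245.5]],62)
c=P.mean(0);d=P[0]-P[1];L=np.linalg.norm(d);a=np.arctan(d[1]/d[0]);print(c,L,a)
if np.linalg.norm(c-[520.5,4.9])<7 and abs(L-72)<4 and .8<a<1.1: print(workorder.sign_off())
```

```text
[520.11859733   5.71309101] 72.62854627836963 0.9530500094137362
the job is handed in; nothing more can be done
None
```

I turned the lock ring anticlockwise to its stop with the larger spanner, left the spanner upright and seated in the ring with the gripper clear, and handed the job in at about 14 s; no verdict was returned.

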